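Hold the lever bin open for scraps and let its lid down quietly

TASK

I am about to scrape my chopping board into the little steel lever bin, but a mug is parked under the front of its lever: hook a fingertip into the mug and slide it along the worktop, upright and never lifted, until it is well clear of the lever. Then press the lever right down so that the lid stands wide open, keep it down for a good three seconds while I tip the scraps in, and let the lever up slowly under your finger until the lid is shut, without letting it slam. Work the lid by the lever only (do not touch the lid itself), pick nothing up, and leave everything else where it stands.

Things in the scene. Friction and masses are not known exactly. Their poses are not given: they have to be found in the camera images.
- bin: steel worktop waste bin with a flat lid, 130 deep (x) x 160 wide (y) x 194 mm high, fixed to the worktop (it cannot slide or tip). Origin: centre of its underside. Its -x side is the front, from which the lever sticks out; the lid hinge is along its back (+x) edge. A tall toaster (fixed) stands close behind it on the right.
- paddle (a point): centre of the upper face of the lever's black paddle, the place to press; it moves with the lever. The paddle is 36 mm (bin x) by 72 mm (bin y) and 9 mm thick, 135 mm in front of the bin's centre; with the lid shut its upper face is 83 mm above the worktop and its underside about 73 mm. A 12 mm wide arm runs from it back to the bin. Pressed right down the point is 40 mm lower.
- lever (a joint): angle of the lever, 0 at rest (lid shut), 0.33 rad pressed right down on its stop. Its shaft lies along the bin's y axis, 15 mm in front of the bin's centre and 66 mm above the worktop, 120 mm behind the paddle centre. Pressing the paddle down raises it; the paddle needs about 5 N at first, falling to about 1 N just before the stop, and the weight of the lid drives it back up when it is let go.
- lid (a joint): opening angle of the lid, 0 shut, 1.24 rad wide open. A crank and rod on the bin's right side tie it to the lever: it turns 3.76 times as far as the lever. Unheld it falls and slams; let the paddle up at about 20 to 25 mm/s, all the way to its rest height, to lower it gently.
- mug: white open mug, 58 mm high, loose, 0.2 kg, handle on its own -y side. Origin: underside, in the middle of the bowl-and-handle outline. Its rim (58 mm high) reaches about 5 to 17 mm under the paddle's front edge, so the lever cannot be pressed down while it stands there. The handle points roughly away from the bin.
- mug_bowl (a point): centre of the mug's round bowl at its underside, 15.5 mm from the origin towards the mug's +y. Outside 94 mm across at the rim, 64 mm at the foot; inside 80 mm at the rim, narrowing to 44 mm at the inner floor, 8 mm above the worktop. Pushed from outside it is touched at the rim and may tip; closed fingertips put down inside, to just above the floor, slide it steadily.
- board: wooden chopping board 190 x 270 x 18 mm, fixed, to the right of the bin. Origin: centre of its underside.
- lemon: lemon on the board, 71 x 53 x 51 mm, loose bystander. Origin: centre of its underside.
- garlic: garlic bulb on the board, 56 mm, loose bystander. Origin: centre of its underside.
- pepper_mill: wooden pepper mill, 58 mm across, 170 mm high, loose bystander to the left of the bin. Origin: centre of its underside.
- salt_shaker: glass salt shaker, 44 mm across, 90 mm high, loose bystander to the left of the bin. Origin: centre of its underside.
- lid_front (a point): middle of the lid's front edge; it moves with the lid. The lid has a black rim and a steel top, 138 x 170 x 16 mm, its underside 181 mm above the worktop when shut. The lid is not to be touched.

How it is judged:
By the outcome, as a careful person would: the job done as asked, in the order asked, and still so for the second after the job is handed in, with the robot touching nothing.
It also fails if it takes over 54 s, if anything falls off the work surface, if the arm or the gripper's body presses on something with over 40 N, if the wrist force passes 120 N, or if a joint passes its speed limit or range.

ROBOT

A 6-joint arm with a two-finger parallel gripper is mounted at the origin on a cart in front of the work surface, level with it; the furniture and walls round the work are solid. World frame = base frame: x ahead of the robot, y to its left, z up, the work surface at z = 0. Lengths are in m, angles in rad, forces in N, time in s.
With the tool pointing down it reaches from about 0.375 to 0.9 m from the base axis. Payload 3.1 kg.
Tool frame: the origin (TCP) lies on the centre line of the jaws, within the pads' length; the fingertips stand 14 mm ahead of it and the grasp point (between the pads) lies 5 mm behind it; z points along the fingers, y is the line along which they close (so a half turn about z gives the same grasp; the last joint's range is limited). The gripper opens to 87 mm and grips with 3 to 60 N. Pads are 19 mm wide; open, the fingers measure 117 mm over their backs; the gripper's body (75 mm by 190 mm) begins 51 mm behind the grasp point.
Start: joints at [-0.178, 0.527, 1.433, -0, 1.181, -0.178], TCP at [0.625, 0, 0.237] pointing down, gripper open.
Joint ranges: [-3.08, 3.08], [-0.75, 2.2], [0.22, 2.44], [-1.43, 4.57], [0, 2.65], [-2.85, 2.85]. Speed limits (rad/s): [2.79, 2.79, 3.14, 3.14, 3.14, 3.14].

INTERFACE

Orientations are given as a unit quaternion [x, y, z, w].
In Python, from rig import robot gives the robot as it stands.
- The arm moves only by the tool move_arm, never from a script. Its argument "commands" is a list of rows, each an object with "hand": the finger opening in cm, from 0 to 8.7; "travel": the shift along the tool's x, y, z in cm, a list of three; "twist": the turn, a rotation vector about the tool's x, y, z in degrees, a list of three. In form: [{"hand": hand, "travel": [dx, dy, dz], "twist": [wx, wy, wz]}, ...]. A call has 1 to 5 rows; each row shifts and turns the commanded pose from where the row before left it, along the tool's axes as they then stand; what a row does not reach is not made up. A row lasts 1/12 s, in which the tool goes at most 41.7 mm and 7.16 degrees, less where a joint would pass 70% of its speed; a pose out of reach is approached as far as the arm can. A call is refused whole if a number of a shift passes 4.17 or a number of a turn 7.16, either way. A call with a gripper value outside its range is refused whole. The fingers move at their own pace and stop on an object; "force" is the grip in N (left out, the last holds). Time passes only in rows, so rows that do not move let the fingers close. It gives the time, the measured TCP pose, the force, the opening and the grip force at its end, in the units of the state.
- robot.get_obs(): the state, without advancing time (a new reading comes with each control period).
- robot.camera(name): name is "scene" or "side" or "wrist"; returns a dict with "frame" (480x640x3 uint8, red, green, blue), "fov_y" (degrees; the focal length in pixels is half the picture's height over the tangent of half this angle, whatever the lens; pixels are square), "cx", "cy" (the principal point, pixels), "extrinsics" (4x4, takes a point from camera to world coordinates); the wrist camera has in their place "T_tool_cam" (4x4, takes a point from camera to tool coordinates, whose origin is the TCP and whose axes are the flange's). Camera axes: x right, y down, z forward; pixel columns grow to the right and rows downward; lengths in m; the calibration is good to about 2 mm. A picture is of the moment at which its call begins: read the wrist's pose just before it. There is no depth.
- robot.hand_in(): hands the job in; it is judged then, once.
The state is a dict: "time": time; "q": joint angles; "joint_velocities": joint speeds; "joint_torque": joint torques, N m; "position": TCP position; "tool_rot": TCP orientation; "ft_force": force on the tool from outside, world axes, zero at the start; "moment": the same for the moment, N m; "grip_width": finger opening in m; "grip_force": force on a finger pad.
Only numpy, scipy, OpenCV 4.12 (cv2) and the standard library are available. Lean on these libraries where they do the work, as an engineer would, in place of code of your own. Each camera call takes 0.05 s, during which the arm holds its last target. There are 200 camera calls.

## Working session

There is one attempt and no reset: what is moved stays moved. The work goes in short steps, Python scripts to look and compute and a tool call to move; the robot and the scene stay as the last step left them, time stands still between calls to the robot, and variables do not carry over. Pictures are saved under pics/ and viewed, at most 10 in all, crops included, and the job is handed in when it is done.

Besides the shell and the picture viewer there is one more tool, called as name(argument=value, ...) on one line, values as JSON. move_arm: Moves the arm, as the interface text tells. Its arguments: {"type":"object","properties":{"commands":{"type":"array"},"force":{"type":"number"}},"required":["commands"]}

```bash
mkdir -p pics; cat > h.py <<'E'
import numpy as np, cv2, json
from rig import robot
from scipy.spatial.transform import Rotation as R
def snap(n,f):
    o=robot.get_obs(); c=robot.camera(n); cv2.imwrite('pics/'+f+'.png',c['frame'][:,:,::-1])
    if n=='wrist':
        T=np.eye(4);T[:3,:3]=R.from_quat(o['tool_rot']).as_matrix();T[:3,3]=o['position'];E=T@np.array(c['T_tool_cam'])
    else: E=np.array(c['extrinsics'])
    h=c['frame'].shape[0]; foc=h/2/np.tan(np.radians(c['fov_y']/2))
    json.dump(dict(E=E.tolist(),f=foc,cx=c['cx'],cy=c['cy']),open('pics/'+f+'.json','w'))
def ray(f,u,v):
    c=json.load(open('pics/'+f+'.json'));E=np.array(c['E'])
    d=E[:3,:3]@np.array([(u-c['cx'])/c['f'],(v-c['cy'])/c['f'],1]);return E[:3,3],d/np.linalg.norm(d)
def atz(f,u,v,z):
    o,d=ray(f,u,v);return o+d*(z-o[2])/d[2]
def proj(f,p):
    c=json.load(open('pics/'+f+'.json'));E=np.linalg.inv(np.array(c['E']));q=E[:3,:3]@np.array(p)+E[:3,3]
    return [c['cx']+c['f']*q[0]/q[2],c['cy']+c['f']*q[1]/q[2]]
def tri(*a):
    A=np.zeros((3,3));b=np.zeros(3)
    for f,u,v in a:
        o,d=ray(f,u,v);P=np.eye(3)-np.outer(d,d);A+=P;b+=P@o
    x=np.linalg.solve(A,b)
    return x,[np.linalg.norm(np.array(proj(f,x))-[u,v]) for f,u,v in a]
E
python3 -c "
from h import *
for n in ['scene','side','wrist']: snap(n,n+'0')
o=robot.get_obs();print(o)
for n in ['scene','side','wrist']:print(np.round(np.array(json.load(open('pics/'+n+'0.json'))['E']),3))"
```

```text
{'time': 0.15, 'q': array([-1.78497730e-01,  5.28253333e-01,  1.43361708e+00,  8.14785796e-06,
        1.18141152e+00, -1.78483194e-01]), 'joint_velocities': array([ 2.83753109e-04, -1.22899989e-03, -3.10094232e-03, -7.34704954e-07,
        5.81727838e-04, -1.65722712e-03]), 'joint_torque': array([ 9.14956272e-04, -4.40429199e+01, -1.76841742e+01,  6.33679633e-02,
        5.52540855e-02, -1.06930895e-04]), 'position': array([6.24453542e-01, 1.31705592e-04, 2.35793089e-01]), 'tool_rot': array([ 7.07112764e-01,  7.07100294e-01, -4.78627400e-04, -6.95947204e-04]), 'ft_force': array([0.37596956, 0.34147285, 0.04104025]), 'moment': array([-0.03981255,  0.02001047, -0.01914868]), 'grip_force': 0.0, 'grip_width': 0.08692123342801399}
[[ 0.646 -0.535  0.545 -0.114]
 [-0.763 -0.435  0.478 -0.391]
 [-0.019 -0.725 -0.689  0.948]
 [ 0.     0.     0.     1.   ]]
[[-0.971 -0.147  0.188  0.237]
 [-0.239  0.619 -0.748  1.211]
 [-0.007 -0.772 -0.636  1.038]
 [ 0.     0.     0.     1.   ]]
[[ 1.    -0.    -0.003  0.625]
 [-0.001 -0.955 -0.296  0.082]
 [-0.003  0.296 -0.955  0.384]
 [ 0.     0.     0.     1.   ]]
```

View pics/scene0.png

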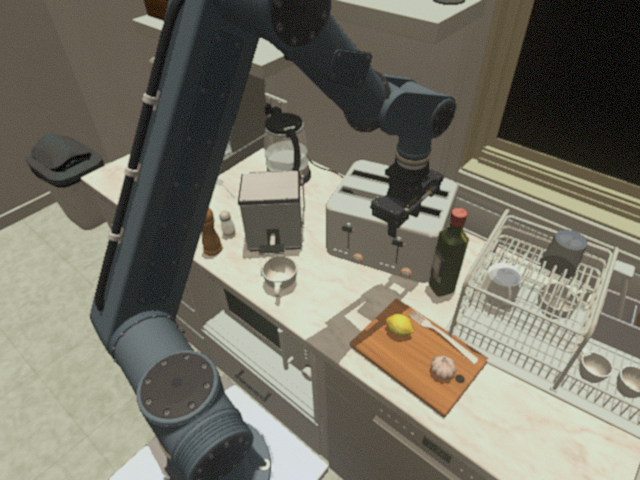

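View pics/side0.png

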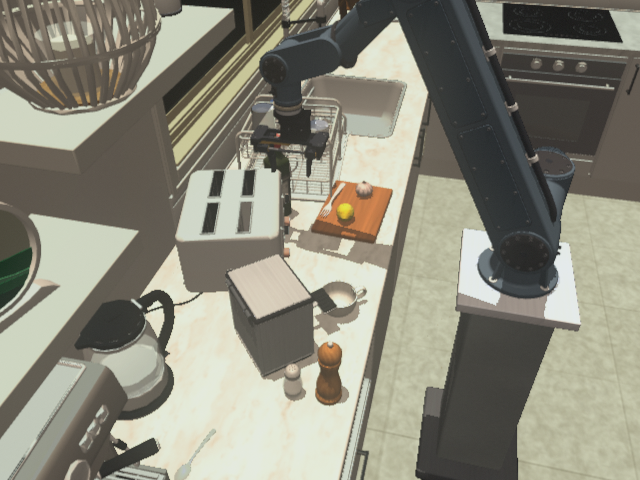

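View pics/wrist0.png

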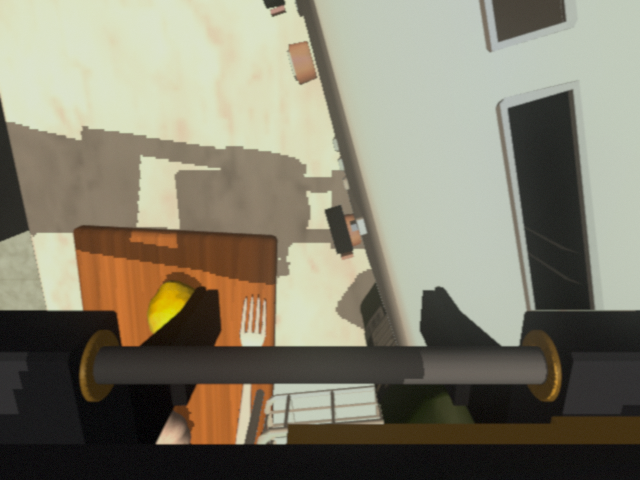

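The scene view shows the bin at about (270,210), with the paddle at (270,243) and the mug at (279,273). The side view has the paddle at (323,298) and the mug bowl at (342,300). The wrist view shows only the board and the toaster, so I'll zoom in on the first two.

```bash
python3 -c "
import cv2,numpy as np
a=cv2.imread('pics/scene0.png')[160:310,190:340];b=cv2.imread('pics/side0.png')[240:390,220:370+20]
a=cv2.resize(a,None,fx=4,fy=4,interpolation=2)[:, :];b=cv2.resize(b,None,fx=4,fy=4,interpolation=2)
cv2.imwrite('pics/ca.png',a);cv2.imwrite('pics/cb.png',b)"
```

```text
(no output)
```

View pics/ca.png

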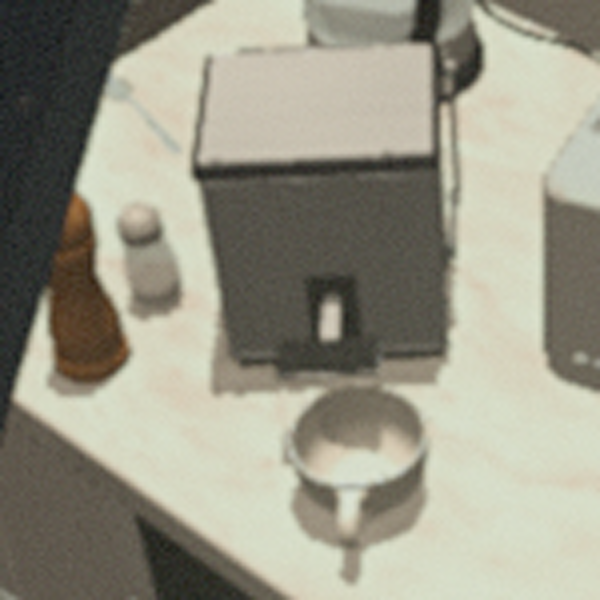

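View pics/cb.png

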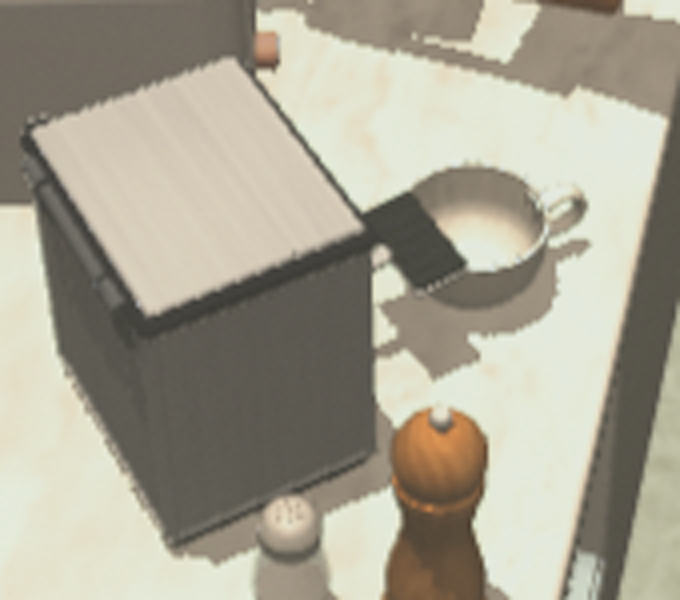

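```bash
python3 -c "
from h import *
S=lambda x,y:('scene0',190+x/4,160+y/4)
D=lambda x,y:('side0',220+x/4,240+y/4)
p=lambda n,r:print(n,np.round(r,4) if not isinstance(r,tuple) else (np.round(r[0],4),np.round(r[1],1)))
p('rim',tri(S(360,437),D(479,218)))
p('rim sc',atz(*S(360,437),.058));p('rim sd',atz(*D(479,218),.058))
for n,q in dict(FR=(410,190),FL=(467,265),BL=(422,288),BR=(362,212)).items(): p('pad '+n,atz(*D(*q),.083))
p('pad FL sc',atz(*S(277,370),.074));p('pad FR sc',atz(*S(375,370),.074))
p('tri FL',tri(S(276,350),D(467,265)));p('tri FR',tri(S(376,346),D(410,190)))
p('bin FL',atz(*S(233,362),0));p('bin FR',atz(*S(445,355),0))
p('bin FL sd',atz(*D(374,453),0));p('bin BL sd',atz(*D(172,545),0))
p('lidFR sd',atz(*D(366,233),.197));p('lidFL sd',atz(*D(150,318),.197))
p('lidFL sc',atz(*S(198,162),.197));p('lidFR sc',atz(*S(437,160),.197))
p('handle sd',atz(*D(580,205),.045));p('handle sc',atz(*S(349,525),.03))
p('mill',atz(*D(440,410),.17));p('edge',atz(*S(130,500),0));p('edge',atz(*S(270,590),0)); p('edge',atz('scene0',320,348,0))
p('board',atz('scene0',352,345,.018));p('board',atz('scene0',397,303,.018))
"
```

```text
rim (array([0.4345, 0.249 , 0.0551]), array([1. , 1.1]))
rim sc [0.4357 0.2471 0.058 ]
rim sd [0.4313 0.2535 0.058 ]
pad FR [0.4719 0.2644 0.083 ]
pad FL [0.4249 0.3171 0.083 ]
pad BL [0.4462 0.3409 0.083 ]
pad BR [0.4954 0.2892 0.083 ]
pad FL sc [0.4348 0.3233 0.074 ]
pad FR sc [0.4772 0.2713 0.074 ]
tri FL (array([0.4291, 0.3222, 0.0923]), array([2.3, 2.7]))
tri FR (array([0.4747, 0.2713, 0.0935]), array([2. , 2.3]))
bin FL [0.4664 0.4155 0.    ]
bin FR [0.5718 0.2978 0.    ]
bin FL sd [0.4612 0.3987 0.    ]
bin BL sd [0.5551 0.4881 0.    ]
lidFR sd [0.4587 0.4136 0.197 ]
lidFL sd [0.5491 0.4963 0.197 ]
lidFL sc [0.4614 0.4061 0.197 ]
lidFR sc [0.5631 0.2833 0.197 ]
handle sd [0.3751 0.2151 0.045 ]
handle sc [0.3914 0.2174 0.03  ]
mill [0.3994 0.498  0.17  ]
edge [0.3278 0.3707 0.    ]
edge [0.3348 0.2385 0.    ]
edge [0.3451 0.0305 0.    ]
board [ 0.3915 -0.0312  0.018 ]
board [ 0.5666 -0.0432  0.018 ]
```

move_arm(commands=[{"hand": 0, "travel": [0, -3.5, 0], "twist": [0, 0, 0]}, {"hand": 0, "travel": [0, -3.5, 0], "twist": [0, 0, 0]}, {"hand": 0, "travel": [0, -3.5, 0], "twist": [0, 0, 0]}, {"hand": 0, "travel": [1, -3.5, 0], "twist": [0, 0, 0]}, {"hand": 0, "travel": [3, -3, 0], "twist": [0, 0, 0]}])

```text
time: 0.57
position: [0.4534, 0.0378, 0.2362]
tool_rot: [0.708, 0.706, -0.001, -0.0]
ft_force: [-0.1, 0.8, 0.3]
grip_width: 0.0617
grip_force: 0.0
```

move_arm(commands=[{"hand": 0, "travel": [3.5, -1, 0], "twist": [0, 0, 0]}, {"hand": 0, "travel": [3.5, 0, 0], "twist": [0, 0, 0]}, {"hand": 0, "travel": [3.5, 0, 0], "twist": [0, 0, 0]}, {"hand": 0, "travel": [3.5, 0, 0], "twist": [0, 0, 0]}, {"hand": 0, "travel": [3, 0, 0], "twist": [0, 0, 0]}])

```text
time: 0.98
position: [0.445, 0.2115, 0.2366]
tool_rot: [0.707, 0.707, 0.0, -0.0]
ft_force: [1.1, -0.3, -1.0]
grip_width: 0.0286
grip_force: 0.0
```

move_arm(commands=[{"hand": 0, "travel": [0, 0, 0], "twist": [0, 0, -7]}, {"hand": 0, "travel": [0, 0, 0], "twist": [0, 0, -7]}, {"hand": 0, "travel": [0, 0, 0], "twist": [0, 0, -7]}, {"hand": 0, "travel": [0, 0, 0], "twist": [0, 0, -7]}, {"hand": 0, "travel": [0, 0, 0], "twist": [0, 0, -7]}])

```text
time: 1.4
position: [0.4452, 0.2097, 0.2363]
tool_rot: [0.459, 0.889, -0.0, -0.0]
ft_force: [-1.4, 0.3, 0.0]
grip_width: 0.0018
grip_force: 0.0
```

move_arm(commands=[{"hand": 0, "travel": [0, 0, 0], "twist": [0, 0, -7]}, {"hand": 0, "travel": [0, 0, 0], "twist": [0, 0, -7]}, {"hand": 0, "travel": [0, 0, 0], "twist": [0, 0, -7]}, {"hand": 0, "travel": [0, 0, 0], "twist": [0, 0, -7]}, {"hand": 0, "travel": [0, 0, 0], "twist": [0, 0, -7]}])

```text
time: 1.82
position: [0.4453, 0.2094, 0.2363]
tool_rot: [0.171, 0.985, -0.0, -0.0]
ft_force: [-0.4, 0.1, 0.1]
grip_width: 0.0008
grip_force: 0.0
```

move_arm(commands=[{"hand": 0, "travel": [0, 0, 0], "twist": [0, 0, -7]}, {"hand": 0, "travel": [0, 0, 0], "twist": [0, 0, -7]}, {"hand": 0, "travel": [0, 0, 0], "twist": [0, 0, -7]}, {"hand": 0, "travel": [0, 0, 0], "twist": [0, 0, -7]}, {"hand": 0, "travel": [0, 0, 0], "twist": [0, 0, -7]}])

```text
time: 2.23
position: [0.4453, 0.2094, 0.2364]
tool_rot: [-0.134, 0.991, -0.0, -0.0]
ft_force: [0.4, -0.5, 0.1]
grip_width: 0.0008
grip_force: 0.0
```

move_arm(commands=[{"hand": 0, "travel": [0, 0, 0], "twist": [0, 0, -7]}, {"hand": 0, "travel": [0, 0, 0], "twist": [0, 0, -7]}, {"hand": 0, "travel": [0, 0, 0], "twist": [0, 0, -7]}, {"hand": 0, "travel": [0, 0, 0], "twist": [0, 0, -6]}, {"hand": 0, "travel": [0, 0, 0], "twist": [0, 0, 0]}])

```text
time: 2.65
position: [0.4454, 0.2094, 0.2364]
tool_rot: [-0.359, 0.933, 0.0, -0.0]
ft_force: [0.9, -0.2, -0.1]
grip_width: 0.0002
grip_force: 0.0
```

```bash
python3 -c "
from h import *
snap('wrist','w1');snap('scene','s1');snap('side','d1')
o=robot.get_obs();print(o['time'],o['position'],o['q'],o['grip_width']);print(R.from_quat(o['tool_rot']).as_matrix().round(3))
print(proj('w1',[.434,.249,.058]),proj('w1',[.465,.307,.083]))"
```

```text
2.8 [0.44540216 0.20947598 0.23644308] [ 2.12111828e-01  3.50048323e-01  1.75853183e+00  5.22254803e-05
  1.03333759e+00 -2.08932345e+00] 0.00021015987404969446
[[-0.745 -0.667 -0.   ]
 [-0.667  0.745 -0.   ]
 [ 0.     0.    -1.   ]]
[np.float64(364.7487791209291), np.float64(239.01978820505315)] [np.float64(392.92322166437214), np.float64(320.6955808345605)]
```

View pics/w1.png

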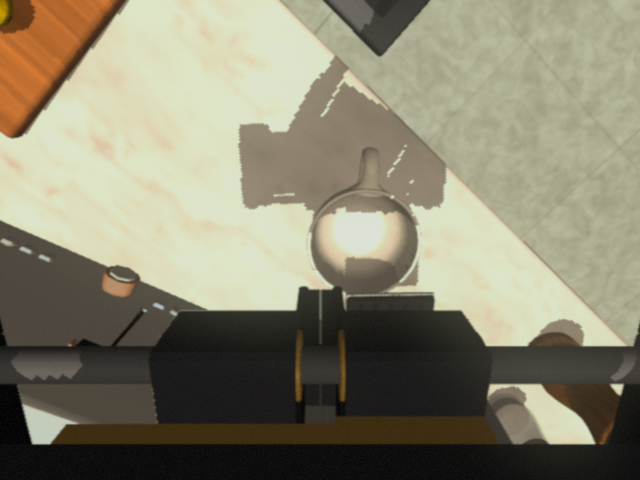

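The wrist view has the mug rim centred at (364,241), against (365,239) predicted. The paddle's front edge is centred near column 390, against 393 predicted. The poses agree, so I'm moving over the bowl and going down.

move_arm(commands=[{"hand": 0, "travel": [-0.6, 1.9, 0], "twist": [0, 0, 0]}, {"hand": 0, "travel": [-0.6, 1.8, 0], "twist": [0, 0, 0]}, {"hand": 0, "travel": [0, 0, 3], "twist": [0, 0, 0]}, {"hand": 0, "travel": [0, 0, 3.5], "twist": [0, 0, 0]}, {"hand": 0, "travel": [0, 0, 3.5], "twist": [0, 0, 0]}])

```text
time: 3.22
position: [0.4304, 0.2458, 0.1364]
tool_rot: [-0.358, 0.934, -0.0, 0.002]
ft_force: [0.0, 0.6, -0.6]
grip_width: 0.0008
grip_force: 0.0
```

move_arm(commands=[{"hand": 0, "travel": [0, 0, 3], "twist": [0, 0, 0]}, {"hand": 0, "travel": [0, 0, 1.5], "twist": [0, 0, 0]}, {"hand": 0, "travel": [0, 0, 0], "twist": [0, 0, 0]}, {"hand": 0, "travel": [0, 0, 0], "twist": [0, 0, 0]}])

```text
time: 3.55
position: [0.4293, 0.2449, 0.091]
tool_rot: [-0.358, 0.934, 0.0, -0.001]
ft_force: [0.4, 0.1, 0.1]
grip_width: 0.0005
grip_force: 0.0
```

```bash
python3 -c "
from h import *
snap('scene','s2');snap('side','d2');snap('wrist','w2')
o=robot.get_obs();print(o['time'],o['position'],o['ft_force'])
a=cv2.imread('pics/scene0.png');
a=cv2.resize(cv2.imread('pics/s2.png')[210:310,220:340],None,fx=3.3,fy=3.3,interpolation=2);b=cv2.resize(cv2.imread('pics/d2.png')[240:340,280:400],None,fx=3.3,fy=3.3,interpolation=2)
cv2.imwrite('pics/c2.png',np.hstack([a,b]))"
```

```text
3.7 [0.43083979 0.24539094 0.09288973] [0.61502845 0.28389369 0.33392039]
```

View pics/c2.png

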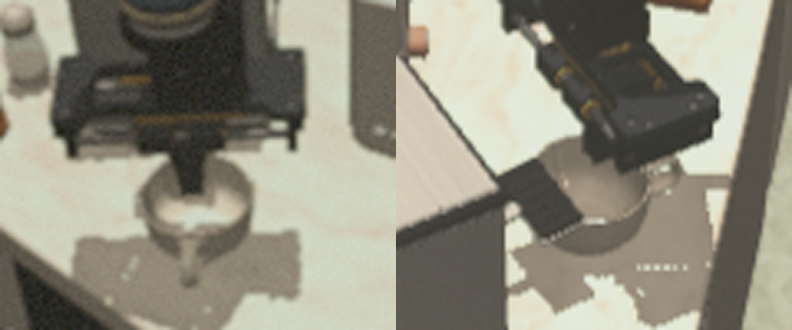

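The fingertips are over the bowl, a few mm to the front of its centre as I intended. Next I go down inside it.

move_arm(commands=[{"hand": 0, "travel": [0, 0, 1.4], "twist": [0, 0, 0]}, {"hand": 0, "travel": [0, 0, 1.4], "twist": [0, 0, 0]}, {"hand": 0, "travel": [0, 0, 1.2], "twist": [0, 0, 0]}, {"hand": 0, "travel": [0, 0, 0.8], "twist": [0, 0, 0]}, {"hand": 0, "travel": [0, 0, 0], "twist": [0, 0, 0]}])

```text
time: 4.12
position: [0.4297, 0.245, 0.0434]
tool_rot: [-0.358, 0.934, 0.0, -0.0]
ft_force: [0.4, 0.2, -0.7]
grip_width: 0.0008
grip_force: 0.0
```

move_arm(commands=[{"hand": 0, "travel": [0, 0, 0.6], "twist": [0, 0, 0]}, {"hand": 0, "travel": [0, 0, 0.6], "twist": [0, 0, 0]}, {"hand": 0, "travel": [0, 0, 0], "twist": [0, 0, 0]}, {"hand": 0, "travel": [0, 0, 0], "twist": [0, 0, 0]}])

```text
time: 4.45
position: [0.4296, 0.245, 0.0316]
tool_rot: [-0.358, 0.934, 0.0, -0.0]
ft_force: [-0.7, 0.3, -0.0]
grip_width: 0.0006
grip_force: 0.0
```

move_arm(commands=[{"hand": 0, "travel": [0.15, -0.17, 0], "twist": [0, 0, 0]}, {"hand": 0, "travel": [0.27, -0.3, 0], "twist": [0, 0, 0]}, {"hand": 0, "travel": [0.33, -0.37, 0], "twist": [0, 0, 0]}, {"hand": 0, "travel": [0.33, -0.37, 0], "twist": [0, 0, 0]}, {"hand": 0, "travel": [0.33, -0.37, 0], "twist": [0, 0, 0]}])

```text
time: 4.87
position: [0.4299, 0.2234, 0.0317]
tool_rot: [-0.358, 0.934, 0.0, 0.0]
ft_force: [0.1, 1.5, -0.4]
grip_width: 0.0002
grip_force: 0.7
```

move_arm(commands=[{"hand": 0, "travel": [0.33, -0.37, 0], "twist": [0, 0, 0]}, {"hand": 0, "travel": [0.33, -0.37, 0], "twist": [0, 0, 0]}, {"hand": 0, "travel": [0.33, -0.37, 0], "twist": [0, 0, 0]}, {"hand": 0, "travel": [0.33, -0.37, 0], "twist": [0, 0, 0]}, {"hand": 0, "travel": [0.33, -0.37, 0], "twist": [0, 0, 0]}])

```text
time: 5.28
position: [0.4299, 0.1985, 0.0316]
tool_rot: [-0.358, 0.934, 0.0, -0.0]
ft_force: [-0.1, 1.8, 0.9]
grip_width: 0.0005
grip_force: 0.9
```

```bash
python3 -c "
from h import *
snap('scene','s3');snap('side','d3')
o=robot.get_obs();print(o['time'],o['position'],o['ft_force'])
a=cv2.resize(cv2.imread('pics/s3.png')[210:310,220:340],None,fx=3.3,fy=3.3,interpolation=2);b=cv2.resize(cv2.imread('pics/d3.png')[240:340,280:400],None,fx=3.3,fy=3.3,interpolation=2)
cv2.imwrite('pics/c3.png',np.hstack([a,b]))"
```

```text
5.3833 [0.42977091 0.19818224 0.03154369] [-0.90402708 -0.46436483  0.88355377]
```

View pics/c3.png

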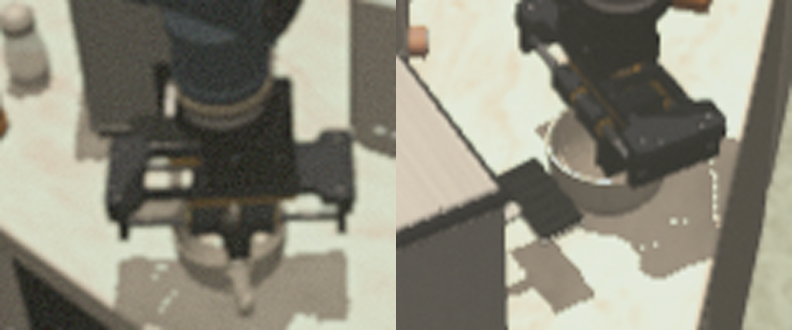

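The mug is sliding upright with a push of about 2 N, and it has cleared the paddle in the side view. I'll carry on sliding it.

move_arm(commands=[{"hand": 0, "travel": [0.33, -0.37, 0], "twist": [0, 0, 0]}, {"hand": 0, "travel": [0.33, -0.37, 0], "twist": [0, 0, 0]}, {"hand": 0, "travel": [0.33, -0.37, 0], "twist": [0, 0, 0]}, {"hand": 0, "travel": [0.33, -0.37, 0], "twist": [0, 0, 0]}, {"hand": 0, "travel": [0.33, -0.37, 0], "twist": [0, 0, 0]}])

```text
time: 5.8
position: [0.4299, 0.1738, 0.0316]
tool_rot: [-0.358, 0.934, 0.0, -0.0]
ft_force: [0.0, 2.2, 0.6]
grip_width: 0.0002
grip_force: 0.9
```

move_arm(commands=[{"hand": 0, "travel": [0.33, -0.37, 0], "twist": [0, 0, 0]}, {"hand": 0, "travel": [0.33, -0.37, 0], "twist": [0, 0, 0]}, {"hand": 0, "travel": [0.33, -0.37, 0], "twist": [0, 0, 0]}, {"hand": 0, "travel": [0.33, -0.37, 0], "twist": [0, 0, 0]}, {"hand": 0, "travel": [0.33, -0.37, 0], "twist": [0, 0, 0]}])

```text
time: 6.22
position: [0.4301, 0.149, 0.0316]
tool_rot: [-0.358, 0.934, 0.0, -0.0]
ft_force: [-0.7, 2.2, 0.1]
grip_width: 0.0003
grip_force: 0.9
```

move_arm(commands=[{"hand": 0, "travel": [0.33, -0.37, 0], "twist": [0, 0, 0]}, {"hand": 0, "travel": [0.33, -0.37, 0], "twist": [0, 0, 0]}, {"hand": 0, "travel": [0.33, -0.37, 0], "twist": [0, 0, 0]}, {"hand": 0, "travel": [0.33, -0.37, 0], "twist": [0, 0, 0]}, {"hand": 0, "travel": [0.33, -0.37, 0], "twist": [0, 0, 0]}])

```text
time: 6.63
position: [0.4302, 0.1242, 0.0316]
tool_rot: [-0.358, 0.934, 0.0, -0.0]
ft_force: [0.5, 1.6, 0.9]
grip_width: 0.0006
grip_force: 0.9
```

move_arm(commands=[{"hand": 0, "travel": [0.2, -0.22, 0], "twist": [0, 0, 0]}, {"hand": 0, "travel": [0, 0, 0], "twist": [0, 0, 0]}, {"hand": 0, "travel": [-0.2, 0.22, 0], "twist": [0, 0, 0]}, {"hand": 0, "travel": [-0.2, 0.22, 0], "twist": [0, 0, 0]}, {"hand": 0, "travel": [0, 0, 0], "twist": [0, 0, 0]}])

```text
time: 7.05
position: [0.4302, 0.1282, 0.0316]
tool_rot: [-0.359, 0.933, -0.0, 0.0]
ft_force: [-0.2, 0.0, -0.6]
grip_width: 0.0004
grip_force: 0.0
```

move_arm(commands=[{"hand": 0, "travel": [0, 0, -1], "twist": [0, 0, 0]}, {"hand": 0, "travel": [0, 0, -2], "twist": [0, 0, 0]}, {"hand": 0, "travel": [0, 0, -3.5], "twist": [0, 0, 0]}, {"hand": 0, "travel": [0, 0, -3.5], "twist": [0, 0, 0]}, {"hand": 0, "travel": [0, 0, -1.4], "twist": [0, 0, 0]}])

```text
time: 7.47
position: [0.4316, 0.1281, 0.1489]
tool_rot: [-0.359, 0.933, -0.001, 0.003]
ft_force: [0.6, 0.3, -0.6]
grip_width: 0.0005
grip_force: 0.0
```

```bash
python3 -c "
from h import *
snap('scene','s4');snap('side','d4');snap('wrist','w4')
o=robot.get_obs();print(o['time'],o['position'],o['ft_force'])
a=cv2.resize(cv2.imread('pics/s4.png')[190:350,220:380],None,fx=2.5,fy=2.5,interpolation=2);b=cv2.resize(cv2.imread('pics/d4.png')[220:380,250:410],None,fx=2.5,fy=2.5,interpolation=2)
cv2.imwrite('pics/c4.png',np.hstack([a,b]))"
```

```text
7.6167 [0.43088217 0.12798631 0.14664227] [ 0.31130506  0.41283553 -0.8059964 ]
```

View pics/c4.png

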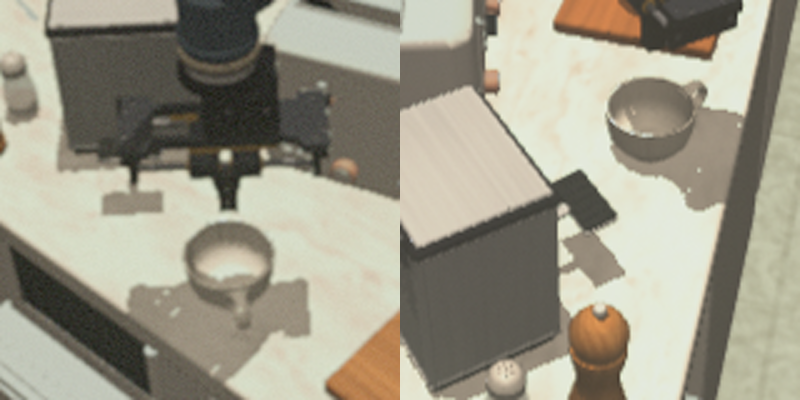

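The mug is standing upright well to the right of the lever, at (228,258) in the left half of the crop, and the paddle and everything else are unmoved. Next I check the toaster's clearance from the gripper body and refine the paddle position.

```bash
python3 -c "
from h import *
print('toaster FL base',atz('scene0',328,259,0),'FR',atz('scene0',420,282,0))
print('pad side',atz('side0',323.8,299.75,.083),'wrist front edge',atz('w1',390,294,.083))
c=np.array([.465,.306]);print('body end',c-.095*np.array([-.667,.745]))
print(proj('side0',[.465,.306,.083]),proj('scene0',[.465,.306,.083]))
t=R.from_quat(robot.get_obs()['tool_rot']).as_matrix();print(t.T@(np.array([.465,.306,.113])-robot.get_obs()['position']))"
```

```text
toaster FL base [0.58937623 0.20861174 0.        ] FR [ 0.6814711  -0.04442176  0.        ]
pad side [0.45922377 0.30363952 0.083     ] wrist front edge [0.44979391 0.28848552 0.083     ]
body end [0.528365 0.235225]
[np.float64(321.1846223590359), np.float64(300.0408014763044)] [np.float64(271.24195551288443), np.float64(246.95413638623177)]
[-0.14446756  0.10942372  0.03376797]
```

move_arm(commands=[{"hand": 0, "travel": [-2.8, 2.2, 0], "twist": [0, 0, 0]}, {"hand": 0, "travel": [-2.8, 2.2, 0], "twist": [0, 0, 0]}, {"hand": 0, "travel": [-2.8, 2.2, 0], "twist": [0, 0, 0]}, {"hand": 0, "travel": [-2.8, 2.2, 0], "twist": [0, 0, 0]}, {"hand": 0, "travel": [-2.0, 1.5, 0], "twist": [0, 0, 0]}])

```text
time: 8.03
position: [0.4587, 0.295, 0.1436]
tool_rot: [-0.359, 0.933, 0.0, -0.001]
ft_force: [-0.1, -0.2, 0.0]
grip_width: 0.0006
grip_force: 0.0
```

move_arm(commands=[{"hand": 0, "travel": [-0.9, 0.7, 0], "twist": [0, 0, 0]}, {"hand": 0, "travel": [0, 0, 1.8], "twist": [0, 0, 0]}, {"hand": 0, "travel": [0, 0, 1.6], "twist": [0, 0, 0]}, {"hand": 0, "travel": [0, 0, 0], "twist": [0, 0, 0]}, {"hand": 0, "travel": [0, 0, 0], "twist": [0, 0, 0]}])

```text
time: 8.45
position: [0.4598, 0.3026, 0.1097]
tool_rot: [-0.358, 0.934, -0.0, -0.003]
ft_force: [-0.8, -0.5, -0.6]
grip_width: 0.0004
grip_force: 0.0
```

```bash
python3 -c "
from h import *
snap('scene','s5');snap('side','d5')
o=robot.get_obs();print(o['time'],o['position'],o['ft_force'])
a=cv2.resize(cv2.imread('pics/s5.png')[190:310,210:330],None,fx=3.3,fy=3.3,interpolation=2);b=cv2.resize(cv2.imread('pics/d5.png')[230:350,260:380],None,fx=3.3,fy=3.3,interpolation=2)
cv2.imwrite('pics/c5.png',np.hstack([a,b]))"
```

```text
8.55 [0.4613698  0.30321739 0.11142327] [-0.00553689  0.10789133  0.60619053]
```

View pics/c5.png

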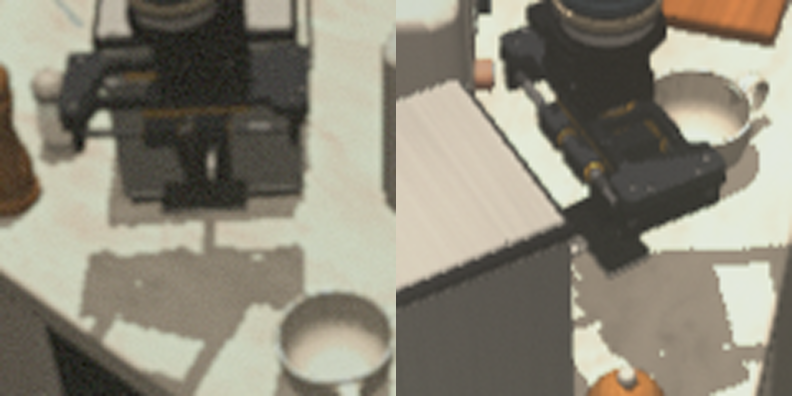

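The fingertips are centred above the paddle with clear space to the lid, so I press down.

move_arm(commands=[{"hand": 0, "travel": [0, 0, 0.5], "twist": [0, 0, 0]}, {"hand": 0, "travel": [0, 0, 0.5], "twist": [0, 0, 0]}, {"hand": 0, "travel": [0, 0, 0.3], "twist": [0, 0, 0]}, {"hand": 0, "travel": [0, 0, 0.3], "twist": [0, 0, 0]}, {"hand": 0, "travel": [0, 0, 0.3], "twist": [0, 0, 0]}])

```text
time: 8.97
position: [0.4612, 0.3032, 0.0929]
tool_rot: [-0.359, 0.933, -0.0, -0.0]
ft_force: [-1.0, -2.5, 4.9]
grip_width: 0.0006
grip_force: 2.6
```

move_arm(commands=[{"hand": 0, "travel": [0, 0, 0.3], "twist": [0, 0, 0]}, {"hand": 0, "travel": [0, 0, 0.3], "twist": [0, 0, 0]}, {"hand": 0, "travel": [0, 0, 0.3], "twist": [0, 0, 0]}, {"hand": 0, "travel": [0, 0, 0.3], "twist": [0, 0, 0]}, {"hand": 0, "travel": [0, 0, 0.3], "twist": [0, 0, 0]}])

```text
time: 9.38
position: [0.4609, 0.3031, 0.0775]
tool_rot: [-0.358, 0.934, -0.0, -0.001]
ft_force: [-1.7, -3.3, 4.6]
grip_width: 0.0006
grip_force: 2.4
```

move_arm(commands=[{"hand": 0, "travel": [0, 0, 0.3], "twist": [0, 0, 0]}, {"hand": 0, "travel": [0, 0, 0.3], "twist": [0, 0, 0]}, {"hand": 0, "travel": [0, 0, 0.3], "twist": [0, 0, 0]}, {"hand": 0, "travel": [0, 0, 0.3], "twist": [0, 0, 0]}, {"hand": 0, "travel": [0, 0, 0.3], "twist": [0, 0, 0]}])

```text
time: 9.8
position: [0.4618, 0.3041, 0.0622]
tool_rot: [-0.358, 0.934, 0.0, 0.001]
ft_force: [-0.8, -0.8, 1.4]
grip_width: 0.0005
grip_force: 1.1
```

```bash
python3 -c "
from h import *
o=robot.get_obs();print(o['time'],o['position'],o['ft_force'])"
```

```text
9.8 [0.46184847 0.30414555 0.06215403] [-0.76987511 -0.82996458  1.4347201 ]
```

move_arm(commands=[{"hand": 0, "travel": [0, 0, 0.2], "twist": [0, 0, 0]}, {"hand": 0, "travel": [0, 0, 0.2], "twist": [0, 0, 0]}, {"hand": 0, "travel": [0, 0, 0.15], "twist": [0, 0, 0]}, {"hand": 0, "travel": [0, 0, 0.1], "twist": [0, 0, 0]}, {"hand": 0, "travel": [0, 0, 0], "twist": [0, 0, 0]}])

```text
time: 10.22
position: [0.4624, 0.3045, 0.0585]
tool_rot: [-0.358, 0.934, 0.0, 0.002]
ft_force: [-3.4, -3.4, 18.3]
grip_width: 0.0002
grip_force: 9.6
```

It is firmly on the stop at 18 N, after about 39 mm of travel. I'm holding it there for more than 3 s.

move_arm(commands=[{"hand": 0, "travel": [0, 0, 0], "twist": [0, 0, 0]}, {"hand": 0, "travel": [0, 0, 0], "twist": [0, 0, 0]}, {"hand": 0, "travel": [0, 0, 0], "twist": [0, 0, 0]}, {"hand": 0, "travel": [0, 0, 0], "twist": [0, 0, 0]}, {"hand": 0, "travel": [0, 0, 0], "twist": [0, 0, 0]}])

```text
time: 10.63
position: [0.4624, 0.3045, 0.0585]
tool_rot: [-0.358, 0.934, 0.0, 0.002]
ft_force: [-3.0, -3.1, 18.9]
grip_width: 0.0004
grip_force: 9.6
```

move_arm(commands=[{"hand": 0, "travel": [0, 0, 0], "twist": [0, 0, 0]}, {"hand": 0, "travel": [0, 0, 0], "twist": [0, 0, 0]}, {"hand": 0, "travel": [0, 0, 0], "twist": [0, 0, 0]}, {"hand": 0, "travel": [0, 0, 0], "twist": [0, 0, 0]}, {"hand": 0, "travel": [0, 0, 0], "twist": [0, 0, 0]}])

```text
time: 11.05
position: [0.4623, 0.3045, 0.0585]
tool_rot: [-0.358, 0.934, 0.0, 0.002]
ft_force: [-3.1, -2.6, 19.5]
grip_width: 0.0003
grip_force: 9.6
```

move_arm(commands=[{"hand": 0, "travel": [0, 0, 0], "twist": [0, 0, 0]}, {"hand": 0, "travel": [0, 0, 0], "twist": [0, 0, 0]}, {"hand": 0, "travel": [0, 0, 0], "twist": [0, 0, 0]}, {"hand": 0, "travel": [0, 0, 0], "twist": [0, 0, 0]}, {"hand": 0, "travel": [0, 0, 0], "twist": [0, 0, 0]}])

```text
time: 11.47
position: [0.4624, 0.3045, 0.0585]
tool_rot: [-0.358, 0.934, 0.0, 0.002]
ft_force: [-3.8, -2.3, 18.6]
grip_width: 0.0004
grip_force: 9.6
```

move_arm(commands=[{"hand": 0, "travel": [0, 0, 0], "twist": [0, 0, 0]}, {"hand": 0, "travel": [0, 0, 0], "twist": [0, 0, 0]}, {"hand": 0, "travel": [0, 0, 0], "twist": [0, 0, 0]}, {"hand": 0, "travel": [0, 0, 0], "twist": [0, 0, 0]}, {"hand": 0, "travel": [0, 0, 0], "twist": [0, 0, 0]}])

```text
time: 11.88
position: [0.4623, 0.3045, 0.0585]
tool_rot: [-0.358, 0.934, 0.0, 0.002]
ft_force: [-3.3, -2.0, 19.0]
grip_width: 0.0002
grip_force: 9.6
```

move_arm(commands=[{"hand": 0, "travel": [0, 0, 0], "twist": [0, 0, 0]}, {"hand": 0, "travel": [0, 0, 0], "twist": [0, 0, 0]}, {"hand": 0, "travel": [0, 0, 0], "twist": [0, 0, 0]}, {"hand": 0, "travel": [0, 0, 0], "twist": [0, 0, 0]}, {"hand": 0, "travel": [0, 0, 0], "twist": [0, 0, 0]}])

```text
time: 12.3
position: [0.4624, 0.3045, 0.0585]
tool_rot: [-0.358, 0.934, 0.0, 0.002]
ft_force: [-3.3, -3.5, 19.8]
grip_width: 0.0006
grip_force: 9.6
```

move_arm(commands=[{"hand": 0, "travel": [0, 0, 0], "twist": [0, 0, 0]}, {"hand": 0, "travel": [0, 0, 0], "twist": [0, 0, 0]}, {"hand": 0, "travel": [0, 0, 0], "twist": [0, 0, 0]}, {"hand": 0, "travel": [0, 0, 0], "twist": [0, 0, 0]}, {"hand": 0, "travel": [0, 0, 0], "twist": [0, 0, 0]}])

```text
time: 12.72
position: [0.4623, 0.3044, 0.0585]
tool_rot: [-0.358, 0.934, 0.0, 0.002]
ft_force: [-3.0, -2.4, 18.4]
grip_width: 0.0007
grip_force: 9.6
```

move_arm(commands=[{"hand": 0, "travel": [0, 0, 0], "twist": [0, 0, 0]}, {"hand": 0, "travel": [0, 0, 0], "twist": [0, 0, 0]}, {"hand": 0, "travel": [0, 0, 0], "twist": [0, 0, 0]}, {"hand": 0, "travel": [0, 0, 0], "twist": [0, 0, 0]}, {"hand": 0, "travel": [0, 0, 0], "twist": [0, 0, 0]}])

```text
time: 13.13
position: [0.4624, 0.3045, 0.0585]
tool_rot: [-0.358, 0.934, 0.0, 0.002]
ft_force: [-3.9, -2.8, 18.4]
grip_width: 0.0006
grip_force: 9.6
```

move_arm(commands=[{"hand": 0, "travel": [0, 0, 0], "twist": [0, 0, 0]}, {"hand": 0, "travel": [0, 0, 0], "twist": [0, 0, 0]}, {"hand": 0, "travel": [0, 0, 0], "twist": [0, 0, 0]}, {"hand": 0, "travel": [0, 0, 0], "twist": [0, 0, 0]}, {"hand": 0, "travel": [0, 0, 0], "twist": [0, 0, 0]}])

```text
time: 13.55
position: [0.4623, 0.3045, 0.0585]
tool_rot: [-0.358, 0.934, 0.0, 0.002]
ft_force: [-3.5, -2.9, 18.1]
grip_width: 0.0003
grip_force: 9.6
```

```bash
python3 -c "
from h import *
snap('side','d6');o=robot.get_obs();print(o['time'],o['position'],o['ft_force'])
# lid open check: where the flat lid top was, in side0 vs now
a=cv2.imread('pics/d5.png').astype(int);b=cv2.imread('pics/d6.png').astype(int);d=abs(a-b).sum(2)>60
ys,xs=np.where(d[150:400,200:330]);print(len(ys),xs.min()+200,ys.min()+150)
c=[.463+.745*.135,.304+.667*.135]
# expected lid_front: hinge at bin x +.069, len .138
for an in (0,1.24):
  x=.069-.138*np.cos(an);z=.189+.138*np.sin(an);print(an,np.round(proj('d6',[c[0]+.745*x,c[1]+.667*x,z])))
print(a[272:282:3,262],b[272:282:3,262])"
```

```text
13.6 [0.46236486 0.30445268 0.05855191] [-3.47253158 -2.70346354 19.18337609]
6944 221 150
0 [296. 276.]
1.24 [251. 243.]
[[183 200 212]
 [184 202 213]
 [182 200 211]
 [182 201 211]] [[110 121 127]
 [104 114 120]
 [ 95 103 108]
 [ 72  78  81]]
```

The side image has changed where the lid was, as it would with the lid open, and the paddle has been on the stop for about 3.4 s. I'll let it up at about 20 mm/s.

move_arm(commands=[{"hand": 0, "travel": [0, 0, -0.17], "twist": [0, 0, 0]}, {"hand": 0, "travel": [0, 0, -0.17], "twist": [0, 0, 0]}, {"hand": 0, "travel": [0, 0, -0.17], "twist": [0, 0, 0]}, {"hand": 0, "travel": [0, 0, -0.17], "twist": [0, 0, 0]}, {"hand": 0, "travel": [0, 0, -0.17], "twist": [0, 0, 0]}])

```text
time: 14.02
position: [0.4616, 0.3039, 0.0644]
tool_rot: [-0.358, 0.934, 0.0, 0.0]
ft_force: [0.4, -0.8, 1.1]
grip_width: 0.0003
grip_force: 0.9
```

move_arm(commands=[{"hand": 0, "travel": [0, 0, -0.17], "twist": [0, 0, 0]}, {"hand": 0, "travel": [0, 0, -0.17], "twist": [0, 0, 0]}, {"hand": 0, "travel": [0, 0, -0.17], "twist": [0, 0, 0]}, {"hand": 0, "travel": [0, 0, -0.17], "twist": [0, 0, 0]}, {"hand": 0, "travel": [0, 0, -0.17], "twist": [0, 0, 0]}])

```text
time: 14.43
position: [0.461, 0.3034, 0.0732]
tool_rot: [-0.358, 0.934, -0.0, -0.001]
ft_force: [-0.2, -2.1, 3.1]
grip_width: 0.0007
grip_force: 1.7
```

move_arm(commands=[{"hand": 0, "travel": [0, 0, -0.17], "twist": [0, 0, 0]}, {"hand": 0, "travel": [0, 0, -0.17], "twist": [0, 0, 0]}, {"hand": 0, "travel": [0, 0, -0.17], "twist": [0, 0, 0]}, {"hand": 0, "travel": [0, 0, -0.17], "twist": [0, 0, 0]}, {"hand": 0, "travel": [0, 0, -0.17], "twist": [0, 0, 0]}])

```text
time: 14.85
position: [0.4611, 0.3036, 0.0817]
tool_rot: [-0.358, 0.934, 0.0, -0.0]
ft_force: [-1.8, -2.8, 4.8]
grip_width: 0.0003
grip_force: 2.0
```

move_arm(commands=[{"hand": 0, "travel": [0, 0, -0.17], "twist": [0, 0, 0]}, {"hand": 0, "travel": [0, 0, -0.17], "twist": [0, 0, 0]}, {"hand": 0, "travel": [0, 0, -0.17], "twist": [0, 0, 0]}, {"hand": 0, "travel": [0, 0, -0.17], "twist": [0, 0, 0]}, {"hand": 0, "travel": [0, 0, -0.17], "twist": [0, 0, 0]}])

```text
time: 15.27
position: [0.4614, 0.3039, 0.0903]
tool_rot: [-0.358, 0.934, 0.0, 0.0]
ft_force: [-1.5, -1.9, 4.2]
grip_width: 0.0009
grip_force: 2.2
```

move_arm(commands=[{"hand": 0, "travel": [0, 0, -0.15], "twist": [0, 0, 0]}, {"hand": 0, "travel": [0, 0, -0.15], "twist": [0, 0, 0]}, {"hand": 0, "travel": [0, 0, -0.12], "twist": [0, 0, 0]}, {"hand": 0, "travel": [0, 0, -0.12], "twist": [0, 0, 0]}, {"hand": 0, "travel": [0, 0, -0.12], "twist": [0, 0, 0]}])

```text
time: 15.68
position: [0.4619, 0.3043, 0.0969]
tool_rot: [-0.358, 0.934, 0.0, 0.001]
ft_force: [-2.4, 0.3, 4.7]
grip_width: 0.0003
grip_force: 2.3
```

move_arm(commands=[{"hand": 0, "travel": [0, 0, -0.12], "twist": [0, 0, 0]}, {"hand": 0, "travel": [0, 0, -0.12], "twist": [0, 0, 0]}, {"hand": 0, "travel": [0, 0, -0.12], "twist": [0, 0, 0]}, {"hand": 0, "travel": [0, 0, -0.12], "twist": [0, 0, 0]}, {"hand": 0, "travel": [0, 0, -0.12], "twist": [0, 0, 0]}])

```text
time: 16.1
position: [0.4614, 0.3036, 0.1023]
tool_rot: [-0.358, 0.934, -0.0, -0.0]
ft_force: [0.1, 0.1, 1.0]
grip_width: 0.0006
grip_force: 0.0
```

The finger force has dropped to zero at the paddle's rest height. I'll back away upward and check.

move_arm(commands=[{"hand": 0, "travel": [0, 0, -1], "twist": [0, 0, 0]}, {"hand": 0, "travel": [0, 0, -2], "twist": [0, 0, 0]}, {"hand": 0, "travel": [2, 0, -3], "twist": [0, 0, 0]}, {"hand": 0, "travel": [2, -1, -3], "twist": [0, 0, 0]}, {"hand": 0, "travel": [1, -1, -1], "twist": [0, 0, 0]}])

```text
time: 16.52
position: [0.4373, 0.2551, 0.2063]
tool_rot: [-0.359, 0.933, -0.0, 0.002]
ft_force: [-0.4, 0.4, -0.4]
grip_width: 0.0004
grip_force: 0.0
```

move_arm(commands=[{"hand": 0, "travel": [0, 0, 0], "twist": [0, 0, 0]}, {"hand": 0, "travel": [0, 0, 0], "twist": [0, 0, 0]}, {"hand": 0, "travel": [0, 0, 0], "twist": [0, 0, 0]}])

```text
time: 16.77
position: [0.4377, 0.2556, 0.2025]
tool_rot: [-0.358, 0.934, 0.0, 0.0]
ft_force: [-0.3, -0.2, -0.2]
grip_width: 0.0004
grip_force: 0.0
```

```bash
python3 -c "
from h import *
snap('side','d7');o=robot.get_obs();print(o['time'],o['position'],o['ft_force'])
a=cv2.imread('pics/side0.png').astype(int);b=cv2.imread('pics/d7.png').astype(int);d=abs(a-b).sum(2)
for n,(x0,x1,y0,y1) in dict(lid=(232,300,262,315),paddle=(312,336,290,312),mill_salt=(283,345,345,402),board=(315,390,190,240)).items(): print(n,np.mean(d[y0:y1,x0:x1]>90))
c=abs(cv2.imread('pics/d4.png').astype(int)-b).sum(2);print('mug',np.mean(c[245:290,330:375]>90),'lid/paddle vs d4',np.mean(c[262:312,232:300]>90),np.mean(c[290:312,312:336]>90))"
```

```text
16.8167 [0.43746686 0.25575973 0.20201795] [0.01539784 0.37072229 0.28577688]
lid 0.0
paddle 0.1268939393939394
mill_salt 0.004527447651386531
board 0.44426666666666664
mug 0.45580246913580247 lid/paddle vs d4 0.0 0.16666666666666666
```

```bash
python3 -c "
from rig import robot
print(robot.hand_in())"
```

```text
the job is handed in; nothing more can be done
None
```

I slid the mug upright about 12 cm clear, held the lever on its stop with the lid open for about 3.4 s, let it up at about 20 mm/s until the lid was shut, and handed in at 16.8 s; the last picture confirmed the lid shut, but the arm partly hid the mug and board.

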